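# Flip the slide-tray cover against the splash guard

## Task

The slide-tray cover lies on the bench with its open side up, where it gathers dust. Without gripping or lifting it, push it gently with the fingertips against the splash guard until it tips up and stands leaning on the guard, then push its raised edge from behind so that it topples back towards the robot and lies flat, open side down, on the bench in front of the guard. Leave the cups, tube block and tray alone.

Things in the scene. Friction and masses are not known exactly. Their poses are not given: they have to be found in the camera images.
- cover: Loose grey plastic slide-tray cover, about 80 g: a shallow open box 85 (x) by 130 (y) by 9 mm high, panel 4 mm and walls 5 mm thick. Origin: centre of the panel's plain OUTER face; z points out of the open side. It starts open side up (origin at height 0), long sides within 0.3 rad of the guard's line; flipped, z points down and the origin is 9 mm up.
- cover_edge_a (a point): Middle of one long side of the cover (x = -42.5 mm in the cover's frame), half-way up its 9 mm height. At the start this is the side nearer the robot. Push on it with the fingertip close to the bench (2 to 4 mm clear), so that it does not ride up or press the side down.
- cover_edge_b (a point): Middle of the other long side (x = +42.5 mm). At the start this is the side nearer the guard; it is the one that rises. The cover is of smooth plastic; its outer face bears a blank paper label.
- guard: Fixed splash guard of slippery polished sheet steel, 260 mm wide (along its y), with a coved foot. Origin: on the bench (height 0) under the middle of its top edge; x points level away from the robot, to behind the guard. The sheet is 5 mm thick and 50 mm high, nearly upright above the cove; behind it only a 3 mm high flange reaches to x = +32 mm.
- guard_foot (a point): Middle of the line where the cove begins, on the bench 33 mm in front of the top edge (x = -33 mm). From here the foot curves up (30 mm radius) to nearly upright, so the leading edge of the pushed cover slides up. With its lower edge pushed to here the cover leans at about 57 degrees to the bench and stays so when let go.
- guard_top (a point): Middle of the guard's top edge, 50 mm above the bench. The leaning cover stands out above it by about 20 mm; pushed from behind to a little past upright it falls by itself.
- cup_a: Loose specimen cup, 62 mm across, 68 mm tall, upright; origin under its centre. Leave alone.
- cup_b: A second such specimen cup. Leave alone.
- tubes: Loose white block 60 by 100 by 45 mm holding three capped tubes, 102 mm tall overall; origin under its centre. Leave alone.
- tray: Loose open slide tray 85 by 130 by 20 mm; origin under its centre. Leave alone.
Not all that is in view belongs to the job. Leave any pink look-alike of the cover alone.

How it is judged (in metres and radians):
On the way:
1. the cover has been tipped up and leans against the guard, steeper than about 45 degrees (angle between cover's own z axis and vertical between 0.8 and 1.65 rad and contact force between cover and guard above 0.02 N), for 0.2 s.
At the end, for the whole second after the job is handed in: The cover lies still, open side down, flat on the bench (within about 6 degrees), its centre in front of the guard (30 to 300 mm from its top edge) (angle between cover's own z axis and vertical above 3.04 rad and height (world z) of cover between 0.005 and 0.013 m and x of cover in the frame of guard between -0.3 and -0.03 m and linear speed of cover below 0.02 m/s); the robot touches nothing.
It fails at once if the cover is lifted: both its long sides more than 30 mm off the bench (height (world z) of each of cover_edge_a, cover_edge_b above 0.03 m).
It fails at once if the cover is squeezed or pushed with more than 18 N (contact force between the fingers and cover above 18 N).
It fails at once if a cup, the tube block or the tray is moved more than 15 mm or tipped (distance of any of cup_a, cup_b, tubes, tray from where it was at the start of the episode above 0.015 m or angle between any of cup_a, cup_b, tubes, tray's own z axis and vertical above 0.2 rad).
It also fails if it takes over 59 s, if anything falls off the work surface, if the arm or the gripper's body presses on something with over 40 N, if the wrist force passes 120 N, or if a joint passes its speed limit or range.

## Robot

A 6-joint arm with a two-finger parallel gripper is mounted at the origin on the work surface. World frame = base frame: x ahead of the robot, y to its left, z up, the work surface at z = 0. Lengths are in mm, angles in rad, forces in N, time in s.
With the tool pointing down it reaches from about 275 to 1000 mm from the base axis. Payload 8.4 kg.
Tool frame: the origin (TCP) lies on the centre line of the jaws, within the pads' length; the fingertips stand r.tip_reach ahead of it and the grasp point (between the pads) lies 11 mm behind it (r.tip_reach is the distance from the TCP to the fingertips, in mm); z points along the fingers, y is the line along which they close (so a half turn about z gives the same grasp; the last joint's range is limited). The gripper opens to 85 mm and grips with 20 to 120 N. Pads are 22 mm wide; open, the fingers measure 114 mm over their backs; the gripper's body (76 mm by 85 mm) begins 54 mm behind the grasp point. The pads swing forward as they close: fully open they stand 13 mm farther back than shut.
Start: joints at [-0.002, 0.353, 1.633, -0, 1.155, -0.002], TCP at [625.002, -0, 239.281] pointing down, gripper open.
Joint ranges: [-2.63, 2.63], [-0.92, 2.1], [0.06, 2.66], [-1.3, 4.44], [0, 2.69], [-3.02, 3.02]. Speed limits (rad/s): [2.22, 2.22, 2.79, 3.14, 3.14, 3.14].

## Interface

Orientations are given as [roll, pitch, yaw] about the fixed x, y, z axes, in that order (R = Rz(yaw) Ry(pitch) Rx(roll)).
In Python, from rig import r gives the robot as it stands.
- The arm moves only by the tool carry_out, never from a script. Its argument "targets" is a list of rows, each an object with "dp": the shift along the tool's x, y, z in mm, a list of three; "yaw": the turn about the tool's z in degrees. A call has 1 to 12 rows; each row is the pose to reach, as a shift and turn from the pose commanded when the call began, along the tool's axes at that moment; what a row does not reach only later rows make up. A row lasts 1/8 s, in which the tool goes at most 62.5 mm and 10.7 degrees, less where a joint would pass 70% of its speed; a pose out of reach is approached as far as the arm can. A call with a gripper value outside its range is refused whole. "fingers" is the opening, from -1 (shut) to 1 (fully open), so that 0 is half open, set as the call begins (left out, the last holds). The fingers move at their own pace and stop on an object; "grip_force" is the grip in N (left out, the last holds). Time passes only in rows, so rows that repeat a pose let the fingers close. It gives the time, the measured TCP pose, the force, the opening and the grip force at its end, in the units of the state.
- r.sense(): the state, without advancing time (a new reading comes with each control period).
- r.grab_frame(name): name is "scene" or "side" or "wrist"; returns the picture (480x640x3 uint8, red, green, blue); there is no depth.
- r.get_calibration(name): a dict with "fx", "fy", "cx", "cy" (pixels), "rvec" (rotation vector, rad) and "tvec" (3), from world to camera coordinates, as OpenCV has them. Camera axes: x right, y down, z forward; pixel columns grow to the right and rows downward; lengths in mm; the calibration is good to about 2 mm. A picture is of the moment at which its call begins: read the wrist's pose just before it. get_calibration takes no time and is no camera call; for the wrist camera it gives the pose at the moment of the call.
- r.sign_off(): hands the job in; it is judged then, once.
The state is a dict: "clock": time; "qpos": joint angles; "qvel": joint speeds; "joint_efforts": joint torques, N m; "eef_pos": TCP position; "tcp_rot": TCP orientation; "contact_force": force on the tool from outside, world axes, zero at the start; "wrist_torque": the same for the moment, N m; "opening": opening from 0.0 (shut) to 1.0 (fully open); "grasp_force": force on a finger pad.
Only numpy, scipy, OpenCV 4.12 (cv2) and the standard library are available. Lean on these libraries where they do the work, as an engineer would, in place of code of your own. Each camera call takes 0.05 s, during which the arm holds its last target. There are 200 camera calls.

## Working session

There is one attempt and no reset: what is moved stays moved. The work goes in short steps, Python scripts to look and compute and a tool call to move; the robot and the scene stay as the last step left them, time stands still between calls to the robot, and variables do not carry over. Pictures are saved under pics/ and viewed, at most 10 in all, crops included, and the job is handed in when it is done.

Besides the shell and the picture viewer there is one more tool, called after ">>>" by a JSON object that holds its "fn" and its "kwargs". carry_out: Moves the arm, as the interface text tells. Its arguments: {"type":"object","properties":{"targets":{"type":"array","items":{"type":"object","properties":{"dp":{"type":"array","items":{"type":"number"}},"yaw":{"type":"number"}}}},"fingers":{"type":"number"},"grip_force":{"type":"number"}},"required":["targets"]}

```bash
mkdir -p pics
python3 - <<'E'
from rig import r
import cv2
s=r.sense();print(s['eef_pos'],s['tcp_rot'],s['opening'],r.tip_reach,s['clock'])
for n in("scene","side"):
    im=r.grab_frame(n);cv2.imwrite(f"pics/{n}0.png",im[:,:,::-1]);c=r.get_calibration(n);print(n,c)
E
```

```text
[ 6.24532282e+02 -1.71819178e-02  2.38558488e+02] [-3.14016813e+00  1.76244771e-05  1.57077912e+00] 1.0015450585530612 8.0 0.0
scene {'fx': 478.69888115462385, 'fy': 478.69888115462385, 'cx': 315.4919249841574, 'cy': 235.69203560541328, 'rvec': array([ 1.3052119 ,  2.29381629, -0.90852845]), 'tvec': array([ 203.6971265 , -379.45657016, 1462.2604696 ])}
side {'fx': 615.3991089081253, 'fy': 615.3991089081253, 'cx': 316.2212808410348, 'cy': 234.90182501771986, 'rvec': array([ 2.16832352, -0.86666949,  0.39496937]), 'tvec': array([-368.43745184,  356.06294684, 1073.28300519])}
```

View pics/scene0.png

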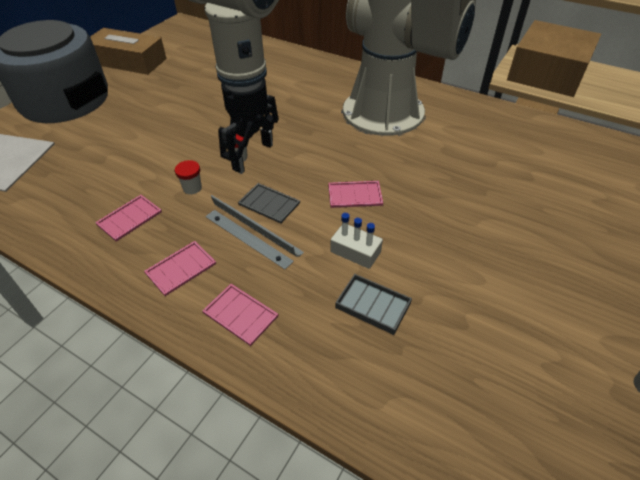

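View pics/side0.png

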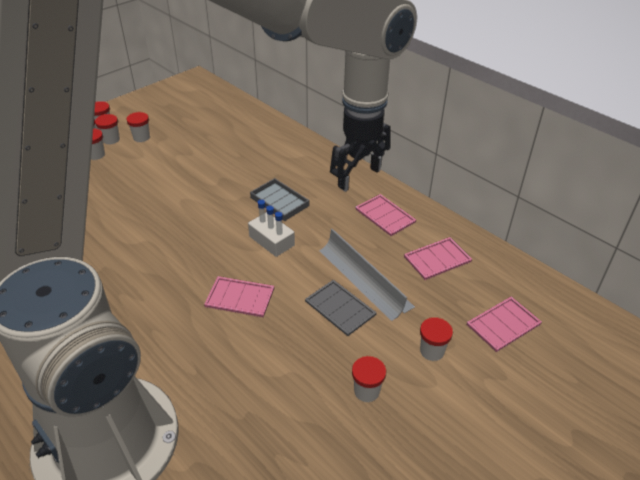

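The side view shows the dark grey cover at (340,307) and the guard behind it, from about (331,234) to (411,306). The cups are at (434,338) and (368,378), the tubes at (271,230) and the tray at (280,200).

Things that could be taken for the cover, by side-view pixel:
- dark grey open box (340,307), chosen
- pink look-alikes (240,296), (385,214), (437,257), (504,323)
- tray with glass slides (280,200)

Next is a close crop and a measurement.

```bash
cat > h.py <<'E'
from rig import r
import cv2, numpy as np
def cam(n):
    c=r.get_calibration(n);K=np.array([[c['fx'],0,c['cx']],[0,c['fy'],c['cy']],[0,0,1]])
    return K,cv2.Rodrigues(c['rvec'])[0],np.asarray(c['tvec'],float)
def ray(C,uv,z):
    K,R,t=C;o=-R.T@t;d=R.T@np.linalg.inv(K)@np.array([uv[0],uv[1],1.]);return o+d*(z-o[2])/d[2]
def proj(C,p):
    K,R,t=C;q=K@(R@np.asarray(p,float)+t);return q[:2]/q[2]
E
python3 - <<'E'
from h import *
for n,box,seed in(("side",(200,180,480,420),(340,307)),("scene",(150,140,420,340),(269,202))):
    im=cv2.imread(f"pics/{n}0.png");C=cam(n)
    hsv=cv2.cvtColor(im,cv2.COLOR_BGR2HSV)
    m=((hsv[...,1]<70)&(hsv[...,2]<105)).astype(np.uint8)
    m=cv2.morphologyEx(m,cv2.MORPH_CLOSE,np.ones((3,3)))
    k,l=cv2.connectedComponents(m);mm=(l==l[seed[1],seed[0]]).astype(np.uint8)
    c=max(cv2.findContours(mm,0,2)[0],key=cv2.contourArea)[:,0]
    P=np.array([ray(C,p,7)[:2] for p in c]).astype(np.float32)
    print(n,mm.sum(),"cover",cv2.minAreaRect(P),cv2.boxPoints(cv2.minAreaRect(P)).round(1).tolist())
    x0,y0,x1,y1=box;cv2.imwrite(f"pics/{n}crop.png",cv2.resize(im[y0:y1,x0:x1],None,fx=2.85,fy=2.85 if n=='scene' else 2.45,interpolation=cv2.INTER_CUBIC) if n=='scene' else cv2.resize(im[y0:y1,x0:x1],None,fx=2.5,fy=2.5,interpolation=cv2.INTER_CUBIC))
S=cam("side");Z=cam("scene")
print("side foot",[ray(S,p,0).round(1) for p in((321,250),(395,317))],"top",[ray(S,p,50).round(1) for p in((331,234),(411,304))])
print("scene top",[ray(Z,p,50).round(1) for p in((212,198),(300,254))],"flange",[ray(Z,p,3).round(1) for p in((207,217),(290,266))])
print("cups",[ray(S,p,68).round(1) for p in((436,330),(369,370))],ray(Z,(188,169),68).round(1),"tubes",ray(S,(271,222),45).round(1))
E
```

```text
side 1920 cover ((510.513427734375, -70.70906829833984), (130.5289764404297, 86.22290802001953), 88.99137115478516) [[466.29998779296875, -135.1999969482422], [552.5, -136.6999969482422], [554.7999877929688, -6.199999809265137], [468.6000061035156, -4.699999809265137]]
scene 1307 cover ((512.25732421875, -64.99897003173828), (132.84877014160156, 88.56393432617188), 89.27751922607422) [[467.1000061035156, -130.89999389648438], [555.7000122070312, -132.0], [557.4000244140625, 0.8999999761581421], [468.79998779296875, 2.0]]
side foot [array([608.2,  86.6,   0. ]), array([ 578.8, -165.8,    0. ])] top [array([624.4,  71.5,  50. ]), array([ 592.6, -190.4,   50. ])]
scene top [array([ 604.9, -159.3,   50. ]), array([647.1, 113.9,  50. ])] flange [array([ 628. , -166.1,    3. ]), array([654.3,  90.4,   3. ])]
cups [array([ 562.3, -274.6,   68. ]), array([ 402.1, -248.9,   68. ])] [ 566.2 -262.9   68. ] tubes [556.  201.5  45. ]
```

View pics/sidecrop.png

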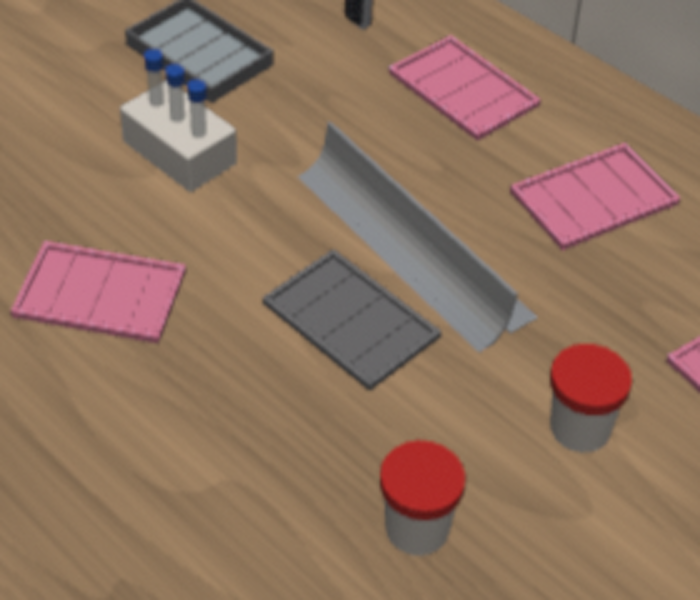

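The crop confirms the choice: a plain grey open box, open side up, in front of the guard. The guard's foot corners are at side pixels (321,251) and (393,319), and its top corners at (332,230) and (407,299).

Run:
```python
from h import *
S=cam("side");Z=cam("scene")
f=[ray(S,p,0) for p in((320.8,251.2),(392.8,319.2))]
print("foot",np.round(f,1))
P=lambda C:C[0]@np.c_[C[1],C[2]]
X=cv2.triangulatePoints(P(S),P(Z),np.array([[332,230],[407.2,298.8]]).T,np.array([[300,254],[212,198.]]).T);X=(X[:3]/X[3]).T;print("top tri",X.round(1),np.linalg.norm(X[0]-X[1]))
t=[ray(S,p,50) for p in((332,230),(407.2,298.8))];print("top side",np.round(t,1),np.linalg.norm(t[0]-t[1]))
for a in(f,t,X):
    d=a[0]-a[1];print("yaw",np.degrees(np.arctan2(-d[0],d[1])).round(1),"mid",((a[0]+a[1])/2).round(1))
im=cv2.imread("pics/scene0.png")[150:300,150:350];cv2.imwrite("pics/sc4.png",cv2.resize(im,None,fx=4,fy=4,interpolation=cv2.INTER_CUBIC))
```

```text
foot [[ 605.1   84.    -0. ]
 [ 571.  -166.6    0. ]]
top tri [[ 644.5   97.8   34.5]
 [ 601.7 -170.    42.1]] 271.2998988653299
top side [[ 635.8   79.7   50. ]
 [ 597.9 -176.    50. ]] 258.45656325037316
yaw -7.8 mid [588.  -41.3  -0. ]
yaw -8.4 mid [616.8 -48.2  50. ]
yaw -9.1 mid [623.1 -36.1  38.3]
```

View pics/sc4.png

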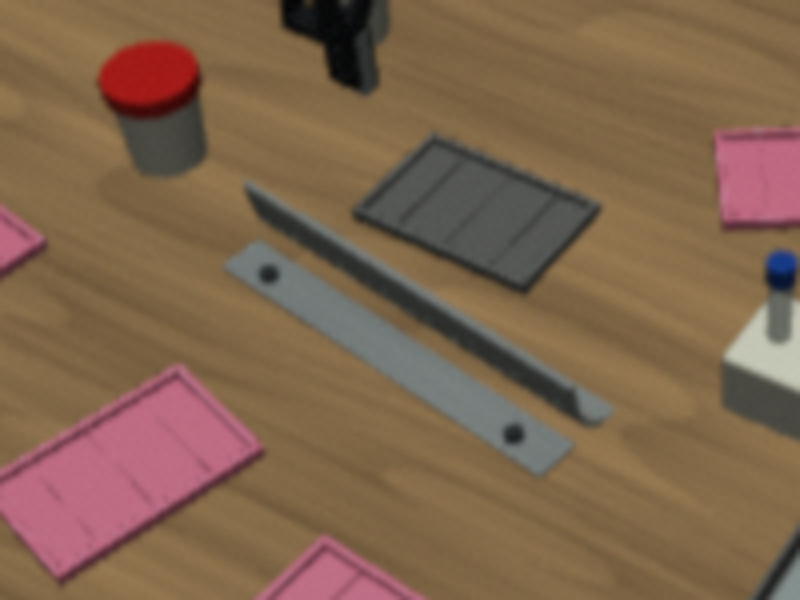

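>>> {"fn": "carry_out", "kwargs": {"targets": [{"dp": [-10,-30,0],"yaw": -10},{"dp": [-20,-60,0],"yaw": -20},{"dp": [-30,-90,0],"yaw": -30},{"dp": [-40,-120,20],"yaw": -40},{"dp": [-50,-150,40],"yaw": -50},{"dp": [-58,-180,60],"yaw": -60},{"dp": [-58,-195,90],"yaw": -70},{"dp": [-58,-205,120],"yaw": -80},{"dp": [-58,-205,150],"yaw": -83},{"dp": [-58,-205,170],"yaw": -83},{"dp": [-58,-205,200],"yaw": -83},{"dp": [-58,-205,200],"yaw": -83}], "fingers": 1}}

```text
clock: 1.6
eef_pos: [418.3, -57.8, 37.9]
tcp_rot: [3.142, -0.004, 3.019]
contact_force: [0.0, 0.2, 0.6]
opening: 0.998
grasp_force: 0.0
```

The scene crop puts the guard's top corners at about (212,196) and (294,247), and its flange corners at (206,217) and (285,269). The cover is clear in front of the guard. I'm lowering the fingertips slowly behind the cover.

>>> {"fn": "carry_out", "kwargs": {"targets": [{"dp": [0,0,10],"yaw": 1},{"dp": [0,0,20],"yaw": 1},{"dp": [0,0,24],"yaw": 1},{"dp": [0,0,26],"yaw": 1},{"dp": [0,0,26],"yaw": 1}]}}

```text
clock: 2.22
eef_pos: [420.1, -58.0, 13.3]
tcp_rot: [3.142, 0.0, 3.002]
contact_force: [-0.1, -0.1, 0.6]
opening: 1.0
grasp_force: 0.0
```

Run:
```python
from h import *
Z=cam("scene")
t=[ray(Z,p,50) for p in((294.5,247),(211.7,196))];f=[ray(Z,p,3) for p in((285,268.7),(206.2,216.7))]
for a in(t,f):
    d=a[0]-a[1];print("yaw",np.degrees(np.arctan2(-d[0],d[1])).round(1),"mid",((a[0]+a[1])/2).round(1),np.linalg.norm(d))
S=cam("side");s=r.sense();p=s['eef_pos'];print(p,s['tcp_rot'],s['contact_force'],r.tip_reach)
im=r.grab_frame("side")
x,y=proj(S,p).astype(int);print(x,y,proj(S,[p[0],p[1]+50,0]),proj(S,[p[0],p[1]-50,0]))
c=im[y-60:y+60,x-80:x+80,::-1];cv2.imwrite("pics/tip.png",cv2.resize(c,None,fx=5,fy=5,interpolation=cv2.INTER_CUBIC))
```

```text
yaw -8.1 mid [618.  -35.6  50. ] 260.11042945885913
yaw -8.5 mid [647.2 -41.6   3. ] 256.3994641791837
[420.0516643  -57.99134089  13.33358095] [3.14157875e+00 3.35594079e-05 3.00197224e+00] [-0.08003303 -0.06546782  0.56957502] 8.0
304 324 [287.79951113 314.99581467] [321.07210335 342.72047547]
```

View pics/tip.png

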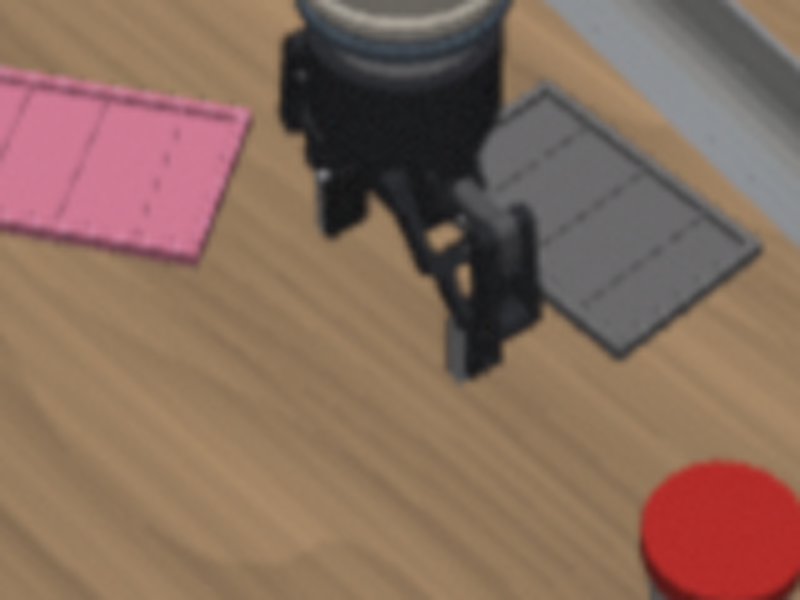

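The fingertip is at about (318,340), which is about 5 mm above the bench and agrees with tip_reach. I'll go down 2 mm and start pushing.

>>> {"fn": "carry_out", "kwargs": {"targets": [{"dp": [0,0,2],"yaw": 0},{"dp": [-8,0,2],"yaw": 0},{"dp": [-16,0,2],"yaw": 0},{"dp": [-22,0,2],"yaw": 0},{"dp": [-27,0,2],"yaw": 0},{"dp": [-32,0,2],"yaw": 0},{"dp": [-37,0,2],"yaw": 0},{"dp": [-42,0,2],"yaw": 0},{"dp": [-47,0,2],"yaw": 0},{"dp": [-52,0,2],"yaw": 0},{"dp": [-57,0,2],"yaw": 0},{"dp": [-62,0,2],"yaw": 0}]}}

```text
clock: 3.78
eef_pos: [481.7, -66.7, 11.3]
tcp_rot: [-3.142, -0.0, 3.002]
contact_force: [0.6, -0.3, 0.1]
opening: 0.998
grasp_force: 0.0
```

>>> {"fn": "carry_out", "kwargs": {"targets": [{"dp": [-4,0,0],"yaw": 0},{"dp": [-8,0,0],"yaw": 0},{"dp": [-12,0,0],"yaw": 0},{"dp": [-16,0,0],"yaw": 0},{"dp": [-20,0,0],"yaw": 0},{"dp": [-24,0,0],"yaw": 0},{"dp": [-28,0,0],"yaw": 0},{"dp": [-32,0,0],"yaw": 0},{"dp": [-32,0,0],"yaw": 0}]}}

```text
clock: 4.9
eef_pos: [513.5, -71.1, 11.3]
tcp_rot: [-3.142, 0.0, 3.002]
contact_force: [-0.0, 0.8, -0.0]
opening: 1.001
grasp_force: 0.0
```

Run:
```python
from h import *
s=r.sense();p=s['eef_pos'];print(s['clock'],p,s['contact_force'],(p[0]-618)*.9898-.1426*(p[1]+42)+11)
a=r.grab_frame("side")[200:400,240:480,::-1];b=r.grab_frame("scene")[150:300,180:340,::-1]
cv2.imwrite("pics/p1.png",np.hstack([cv2.resize(a,(480,400),interpolation=2),cv2.resize(b,(320,300),interpolation=2)[:0].reshape(0,320,3) if 0 else cv2.copyMakeBorder(cv2.resize(b,(320,300),interpolation=2),0,100,0,0,0)]))
```

```text
4.9 [513.49601224 -71.1197401   11.31641571] [-0.02408651  0.82425468 -0.03627906] -88.2855721445981
```

View pics/p1.png

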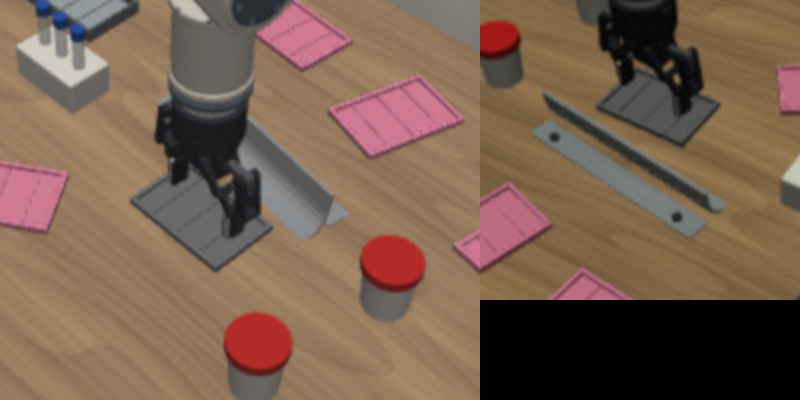

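The fingers passed over the cover without moving it. Fully open, the tips stand about 13 mm further back than tip_reach says. I'm backing off and will find the bench by touch.

>>> {"fn": "carry_out", "kwargs": {"targets": [{"dp": [0,0,-15],"yaw": 0},{"dp": [30,0,-15],"yaw": 0},{"dp": [60,0,-15],"yaw": 0},{"dp": [90,0,-15],"yaw": 0},{"dp": [90,0,0],"yaw": 0},{"dp": [90,0,6],"yaw": 0},{"dp": [90,0,10],"yaw": 0},{"dp": [90,0,10],"yaw": 0}]}}

```text
clock: 6.0
eef_pos: [424.5, -58.6, 1.0]
tcp_rot: [-3.142, -0.0, 3.002]
contact_force: [0.7, 0.6, 0.3]
opening: 1.0
grasp_force: 0.0
```

>>> {"fn": "carry_out", "kwargs": {"targets": [{"dp": [0,0,1],"yaw": 0},{"dp": [0,0,2],"yaw": 0},{"dp": [0,0,2],"yaw": 0}]}}

```text
clock: 6.38
eef_pos: [424.0, -58.6, -0.7]
tcp_rot: [-3.142, 0.0, 3.002]
contact_force: [0.3, 1.2, 1.1]
opening: 1.0
grasp_force: 0.0
```

>>> {"fn": "carry_out", "kwargs": {"targets": [{"dp": [0,0,1],"yaw": 0},{"dp": [0,0,2],"yaw": 0},{"dp": [0,0,2],"yaw": 0}]}}

```text
clock: 6.75
eef_pos: [423.9, -58.5, -2.8]
tcp_rot: [-3.142, -0.0, 3.002]
contact_force: [0.1, -0.5, -0.4]
opening: 0.999
grasp_force: 0.0
```

>>> {"fn": "carry_out", "kwargs": {"targets": [{"dp": [0,0,1],"yaw": 0},{"dp": [0,0,1.5],"yaw": 0},{"dp": [0,0,1.5],"yaw": 0}]}}

```text
clock: 7.12
eef_pos: [423.9, -58.6, -4.3]
tcp_rot: [-3.142, -0.0, 3.002]
contact_force: [-0.2, -0.1, 0.3]
opening: 1.0
grasp_force: 0.0
```

>>> {"fn": "carry_out", "kwargs": {"targets": [{"dp": [0,0,0.5],"yaw": 0},{"dp": [0,0,1],"yaw": 0},{"dp": [0,0,1],"yaw": 0}]}}

```text
clock: 7.5
eef_pos: [424.0, -58.6, -5.1]
tcp_rot: [-3.142, 0.0, 3.002]
contact_force: [-0.5, -0.7, 3.1]
opening: 0.999
grasp_force: 1.4
```

The bench touches at a TCP height of about -5 mm. I'll raise 3 mm and push.

>>> {"fn": "carry_out", "kwargs": {"targets": [{"dp": [0,0,-3],"yaw": 0},{"dp": [-8,0,-3],"yaw": 0},{"dp": [-16,0,-3],"yaw": 0},{"dp": [-22,0,-3],"yaw": 0},{"dp": [-27,0,-3],"yaw": 0},{"dp": [-32,0,-3],"yaw": 0},{"dp": [-37,0,-3],"yaw": 0},{"dp": [-42,0,-3],"yaw": 0},{"dp": [-47,0,-3],"yaw": 0},{"dp": [-52,0,-3],"yaw": 0},{"dp": [-57,0,-3],"yaw": 0},{"dp": [-62,0,-3],"yaw": 0}]}}

```text
clock: 9.0
eef_pos: [485.7, -67.2, -2.2]
tcp_rot: [-3.142, 0.0, 3.002]
contact_force: [0.1, 0.6, -0.3]
opening: 0.999
grasp_force: 0.1
```

>>> {"fn": "carry_out", "kwargs": {"targets": [{"dp": [-3,0,0],"yaw": 0},{"dp": [-7,0,0],"yaw": 0},{"dp": [-11,0,0],"yaw": 0},{"dp": [-15,0,0],"yaw": 0},{"dp": [-19,0,0],"yaw": 0},{"dp": [-23,0,0],"yaw": 0},{"dp": [-27,0,0],"yaw": 0},{"dp": [-31,0,0],"yaw": 0},{"dp": [-31,0,0],"yaw": 0}]}}

```text
clock: 10.12
eef_pos: [516.5, -71.6, -2.2]
tcp_rot: [-3.142, 0.001, 3.002]
contact_force: [0.3, -0.7, -0.7]
opening: 0.999
grasp_force: 0.2
```

Run:
```python
from h import *
s=r.sense();p=s['eef_pos'];print(s['clock'],p,s['contact_force'],(p[0]-618)*.9898-.1426*(p[1]+42)+11)
a=r.grab_frame("side")[200:400,240:480,::-1];b=r.grab_frame("scene")[150:300,180:340,::-1]
cv2.imwrite("pics/p2.png",np.hstack([cv2.resize(a,(480,400),interpolation=2),cv2.copyMakeBorder(cv2.resize(b,(320,300),interpolation=2),0,100,0,0,0)]))
```

```text
10.125 [516.53456371 -71.55157461  -2.20572735] [ 0.26642086 -0.74630232 -0.72829561] -85.2164343024163
```

View pics/p2.png

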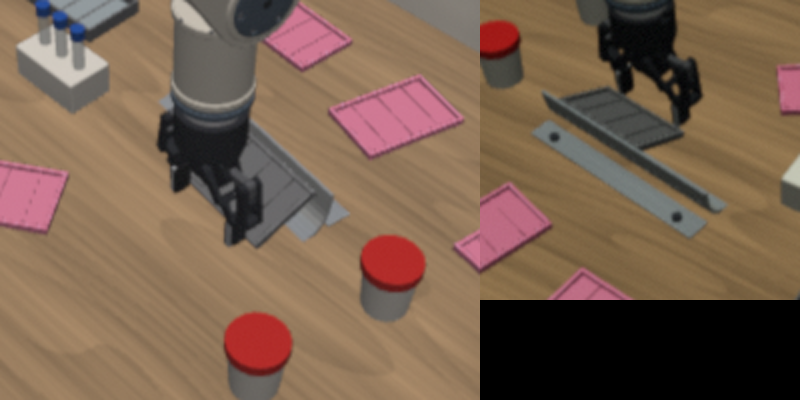

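The cover is now in front of the fingers, square to the guard, and its far edge is climbing the cove. I'll keep pushing.

>>> {"fn": "carry_out", "kwargs": {"targets": [{"dp": [-3,0,0],"yaw": 0},{"dp": [-6,0,0],"yaw": 0},{"dp": [-9,0,0],"yaw": 0},{"dp": [-12,0,0],"yaw": 0},{"dp": [-15,0,0],"yaw": 0},{"dp": [-18,0,0],"yaw": 0},{"dp": [-21,0,0],"yaw": 0},{"dp": [-24,0,0],"yaw": 0},{"dp": [-27,0,0],"yaw": 0},{"dp": [-30,0,0],"yaw": 0},{"dp": [-30,0,0],"yaw": 0}]}}

```text
clock: 11.6
eef_pos: [546.1, -75.7, -2.2]
tcp_rot: [3.142, 0.0, 3.002]
contact_force: [-0.1, -0.2, 0.1]
opening: 0.997
grasp_force: 0.1
```

>>> {"fn": "carry_out", "kwargs": {"targets": [{"dp": [-2,0,0],"yaw": 0},{"dp": [-4,0,0],"yaw": 0},{"dp": [-6,0,0],"yaw": 0},{"dp": [-8,0,0],"yaw": 0},{"dp": [-10,0,0],"yaw": 0},{"dp": [-10,0,0],"yaw": 0}]}}

```text
clock: 12.35
eef_pos: [555.9, -77.1, -2.2]
tcp_rot: [3.142, 0.0, 3.002]
contact_force: [-0.7, 0.2, 0.4]
opening: 0.999
grasp_force: 0.1
```

Run:
```python
from h import *
s=r.sense();p=s['eef_pos'];print(s['clock'],p,s['contact_force'],(p[0]-618)*.9898-.1426*(p[1]+42)+11)
a=r.grab_frame("side")[200:400,240:480,::-1];b=r.grab_frame("scene")[150:300,180:340,::-1]
cv2.imwrite("pics/p3.png",np.hstack([cv2.resize(a,(480,400),interpolation=2),cv2.copyMakeBorder(cv2.resize(b,(320,300),interpolation=2),0,100,0,0,0)]))
```

```text
12.35 [555.93591432 -77.09628468  -2.1768311 ] [-0.69606045  0.16439676  0.44316146] -45.42630181297824
```

View pics/p3.png

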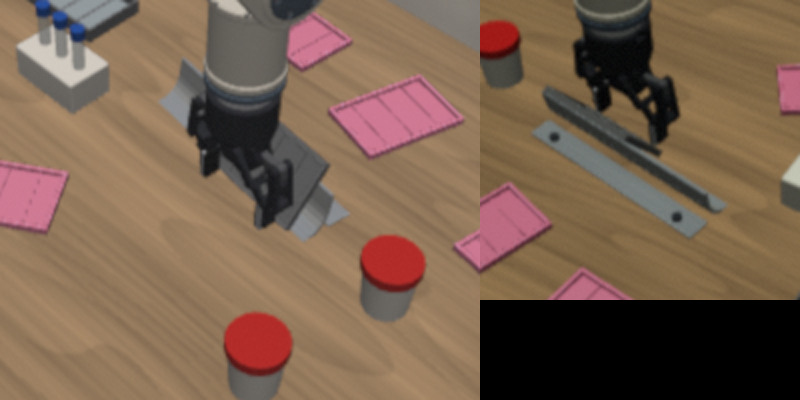

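The cover is tilted on the guard and its edge just shows over the top, at (650,150) in the right panel. A few more mm should do it.

>>> {"fn": "carry_out", "kwargs": {"targets": [{"dp": [-1,0,0],"yaw": 0},{"dp": [-2,0,0],"yaw": 0},{"dp": [-3,0,0],"yaw": 0},{"dp": [-4,0,0],"yaw": 0},{"dp": [-5,0,0],"yaw": 0},{"dp": [-5,0,0],"yaw": 0}]}}

```text
clock: 13.2
eef_pos: [560.8, -77.8, -2.2]
tcp_rot: [-3.142, 0.0, 3.002]
contact_force: [0.3, 0.3, -0.9]
opening: 1.004
grasp_force: 0.1
```

>>> {"fn": "carry_out", "kwargs": {"targets": [{"dp": [-1,0,0],"yaw": 0},{"dp": [-2,0,0],"yaw": 0},{"dp": [-3,0,0],"yaw": 0},{"dp": [-3,0,0],"yaw": 0}]}}

```text
clock: 13.7
eef_pos: [563.8, -78.2, -2.2]
tcp_rot: [-3.142, 0.0, 3.002]
contact_force: [0.1, -0.6, 0.1]
opening: 1.004
grasp_force: 0.1
```

Run:
```python
from h import *
s=r.sense();p=s['eef_pos'];print(s['clock'],p,s['contact_force'],(p[0]-618)*.9898-.1426*(p[1]+42)+11)
a=r.grab_frame("side")[200:400,240:480,::-1];b=r.grab_frame("scene")[160:260,190:310,::-1]
cv2.imwrite("pics/p4.png",np.hstack([cv2.resize(a,(400,333),interpolation=2),cv2.resize(b,(400,333),interpolation=2)]))
```

```text
13.7 [563.75074358 -78.21071693  -2.18985074] [ 0.09595589 -0.59802636  0.11632245] -37.5322657721529
```

View pics/p4.png

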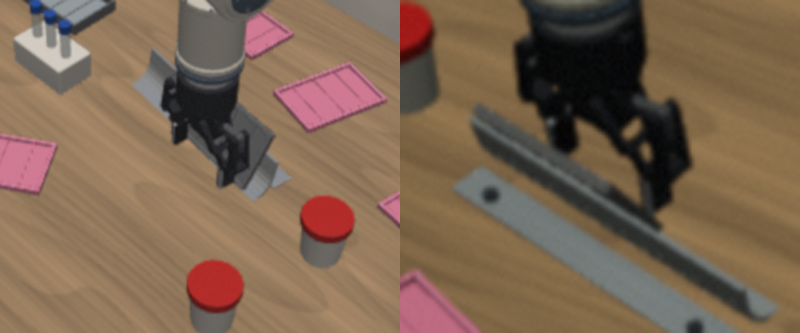

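The cover leans on the guard and its upper near corner is at about side pixel (403,282). I'll work out that corner's height and take the lower corner from a fresh enlarged crop.

Run:
```python
from h import *
S=cam("side");K,R,t=S;o=-R.T@t
gx=np.array([.9898,-.1426,0]);gy=np.array([.1426,.9898,0]);T=np.array([618,-42,0.])
for v in(-100,-106,-112):
  for uv in((403,281.6),):
    d=R.T@np.linalg.inv(K)@np.array([*uv,1.]);s=(v-gy@(o-T))/(gy@d);p=o+s*d;print(v,uv,"u",(gx@(p-T)).round(1),"z",p[2].round(1))
im=cv2.imread("pics/p4.png")[80:220,130:310];cv2.imwrite("pics/p4b.png",cv2.resize(im,None,fx=4,fy=4,interpolation=2))
```

```text
-100 (403, 281.6) u 18.1 z 58.9
-106 (403, 281.6) u 11.6 z 68.0
-112 (403, 281.6) u 5.1 z 77.0
```

View pics/p4b.png

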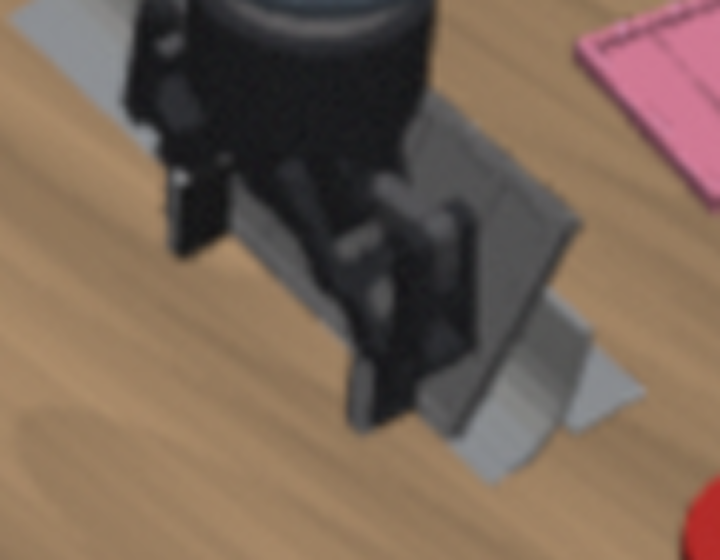

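The lower corner is at crop (455,437), side pixel (386,314). It sits at the cove's start, and the upper edge stands well above the guard top.

Run:
```python
from h import *
S=cam("side")
gx=np.array([.9898,-.1426,0]);gy=np.array([.1426,.9898,0]);T=np.array([618,-42,0.])
for z in(0,3):
    p=ray(S,(386.3,313.6),z);print(z,gx@(p-T),gy@(p-T))
```

```text
0 -29.917307917868445 -110.51721917764888
3 -31.804459895935466 -112.3555437318831
```

The lower edge is at u ≈ -31 mm, and the upper edge at about z = 75 and u = +6. That is a lean of about 60°, which fits the description. I'll back off, rise, cross over and come down behind.

>>> {"fn": "carry_out", "kwargs": {"targets": [{"dp": [3,0,0],"yaw": 0},{"dp": [10,0,0],"yaw": 0},{"dp": [30,0,0],"yaw": 0},{"dp": [40,0,-40],"yaw": 0},{"dp": [40,0,-80],"yaw": 0},{"dp": [40,0,-130],"yaw": 0},{"dp": [0,0,-130],"yaw": 0},{"dp": [-45,0,-130],"yaw": 0},{"dp": [-92,0,-130],"yaw": 0},{"dp": [-92,0,-130],"yaw": 0}]}}

```text
clock: 15.05
eef_pos: [657.0, -91.3, 127.6]
tcp_rot: [-3.142, 0.002, 3.002]
contact_force: [-0.4, 0.1, -0.7]
opening: 1.0
grasp_force: 0.0
```

Run:
```python
from h import *
s=r.sense();p=s['eef_pos'];print(s['clock'],p,s['contact_force'],(p[0]-618)*.9898-.1426*(p[1]+42))
im=r.grab_frame("side");cv2.imwrite("pics/p5.png",im[:,:,::-1]);h=cv2.cvtColor(im,cv2.COLOR_RGB2HSV)
m=((h[...,1]<70)&(h[...,2]<105)).astype(np.uint8)
n,l,st,c=cv2.connectedComponentsWithStats(m)
for i in range(1,n):
    if st[i,4]>300 and 200<c[i,1]<400:
        q=max(cv2.findContours((l==i).astype(np.uint8),0,2)[0],key=cv2.contourArea);print(st[i],cv2.approxPolyDP(q,4,True)[:,0].tolist())
```

```text
15.05 [657.02966004 -91.28673404 127.59684306] [-0.36042887  0.12034996 -0.72467707] 45.6598457779064
[ 375  161   57   89 2625] [[387, 161], [388, 177], [379, 182], [375, 197], [382, 209], [381, 223], [388, 221], [392, 205], [412, 230], [413, 249], [431, 232], [431, 211], [419, 204], [430, 165], [412, 173]]
[250 228  44  27 406] [[250, 228], [250, 235], [274, 254], [293, 244], [292, 235], [275, 249]]
[ 330  230   76   85 2438] [[331, 230], [330, 240], [354, 263], [347, 278], [383, 314], [394, 301], [401, 311], [405, 298], [399, 291], [404, 282], [366, 248], [358, 255]]
[   0  260   95   71 5262] [[91, 273], [67, 260], [44, 261], [18, 271], [0, 287], [0, 322], [12, 329], [36, 330], [65, 321], [90, 298]]
```

The cover still leans by itself, with corners (347,278), (383,314), (404,282) and (366,248). I'll lower behind the guard and push back.

>>> {"fn": "carry_out", "kwargs": {"targets": [{"dp": [0,0,30],"yaw": 0},{"dp": [0,0,60],"yaw": 0},{"dp": [0,0,74],"yaw": 0},{"dp": [0,0,74],"yaw": 0}]}}

```text
clock: 15.6
eef_pos: [653.3, -90.8, 53.0]
tcp_rot: [-3.142, -0.002, 3.002]
contact_force: [-0.4, -0.2, 1.0]
opening: 1.001
grasp_force: 0.0
```

>>> {"fn": "carry_out", "kwargs": {"targets": [{"dp": [5,0,0],"yaw": 0},{"dp": [10,0,0],"yaw": 0},{"dp": [15,0,0],"yaw": 0},{"dp": [19,0,0],"yaw": 0},{"dp": [23,0,0],"yaw": 0},{"dp": [27,0,0],"yaw": 0},{"dp": [31,0,0],"yaw": 0},{"dp": [35,0,0],"yaw": 0},{"dp": [39,0,0],"yaw": 0},{"dp": [43,0,0],"yaw": 0},{"dp": [47,0,0],"yaw": 0}]}}

```text
clock: 16.98
eef_pos: [607.9, -84.4, 53.8]
tcp_rot: [-3.142, -0.0, 3.002]
contact_force: [-0.4, 0.3, 0.6]
opening: 0.999
grasp_force: 0.0
```

```bash
cat > quad.py <<'E'
from h import *
import sys
s=r.sense();p=s['eef_pos'];print(s['clock'],p,s['contact_force'],(p[0]-618)*.9898-.1426*(p[1]+42))
for nm in("side","scene"):
    im=r.grab_frame(nm);cv2.imwrite(f"pics/{sys.argv[1]}{nm}.png",im[:,:,::-1]);h=cv2.cvtColor(im,cv2.COLOR_RGB2HSV)
    m=((h[...,1]<70)&(h[...,2]<105)).astype(np.uint8)
    n,l,st,c=cv2.connectedComponentsWithStats(m);C=cam(nm)
    for i in range(1,n):
        w=ray(C,c[i],5)
        if st[i,4]>150 and 400<w[0]<720 and -200<w[1]<100:
            q=max(cv2.findContours((l==i).astype(np.uint8),0,2)[0],key=cv2.contourArea);P=np.array([ray(C,x,7)[:2] for x in q[:,0]]).astype(np.float32)
            print(nm,st[i],np.median(im[l==i],0),cv2.minAreaRect(P),cv2.approxPolyDP(q,4,True)[:,0].tolist())
E
python3 quad.py q1
```

```text
16.975 [607.86788789 -84.41179941  53.77935559] [-0.42546718  0.28986242  0.5833887 ] -3.9808419710981093
side [ 330  203   79  113 4358] [66. 66. 67.] ((674.422607421875, -1.2471466064453125), (367.4927978515625, 183.3998260498047), 41.69822692871094) [[365, 203], [366, 214], [357, 220], [355, 231], [360, 250], [351, 249], [331, 230], [330, 240], [350, 259], [346, 279], [383, 315], [391, 299], [402, 309], [405, 302], [394, 285], [408, 269], [408, 250], [396, 241], [406, 206], [383, 214]]
```

>>> {"fn": "carry_out", "kwargs": {"targets": [{"dp": [3,0,0],"yaw": 0},{"dp": [6,0,0],"yaw": 0},{"dp": [9,0,0],"yaw": 0},{"dp": [12,0,0],"yaw": 0},{"dp": [15,0,0],"yaw": 0},{"dp": [18,0,0],"yaw": 0},{"dp": [21,0,0],"yaw": 0},{"dp": [24,0,0],"yaw": 0},{"dp": [27,0,0],"yaw": 0},{"dp": [30,0,0],"yaw": 0},{"dp": [30,0,0],"yaw": 0},{"dp": [30,0,0],"yaw": 0}]}}

```text
clock: 18.58
eef_pos: [578.6, -80.3, 53.8]
tcp_rot: [-3.142, 0.0, 3.002]
contact_force: [-0.3, 0.2, 0.1]
opening: 0.998
grasp_force: 0.0
```

```bash
python3 quad.py q2
```

```text
18.575 [578.59213956 -80.30356273  53.84880153] [-0.33571679  0.1932446   0.09340519] -33.543812221910244
side [ 330  208   76  104 3053] [42. 41. 44.] ((664.6337280273438, 0.8955230712890625), (338.1353759765625, 157.83831787109375), 46.0628776550293) [[352, 208], [354, 220], [346, 225], [343, 238], [331, 230], [330, 240], [401, 311], [405, 298], [389, 283], [396, 277], [396, 256], [385, 250], [393, 212], [371, 220]]
scene [212 197  89  59 552] [51. 52. 48.] ((596.9713134765625, -52.216278076171875), (296.5200500488281, 15.918407440185547), 81.415283203125) [[212, 197], [218, 206], [300, 255]]
```

The cover has left the guard, so it has probably toppled with its labelled face up. I'll lift clear and check.

>>> {"fn": "carry_out", "kwargs": {"targets": [{"dp": [0,0,-30],"yaw": 0},{"dp": [-30,0,-90],"yaw": 0},{"dp": [-80,0,-130],"yaw": 0},{"dp": [-120,0,-160],"yaw": 0},{"dp": [-120,0,-160],"yaw": 0}]}}

```text
clock: 19.3
eef_pos: [701.5, -97.6, 217.1]
tcp_rot: [-3.142, 0.007, 3.002]
contact_force: [-1.2, 0.1, -0.5]
opening: 1.0
grasp_force: 0.0
```

```bash
python3 quad.py q3
python3 - <<'E'
from h import *
for nm in("side","scene"):
    im=cv2.imread(f"pics/q3{nm}.png");a=cv2.imread(f"pics/{nm}0.png");C=cam(nm)
    h=cv2.cvtColor(im,cv2.COLOR_BGR2HSV);n,l,st,c=cv2.connectedComponentsWithStats((h[...,1]<75).astype(np.uint8))
    for i in range(1,n):
        w=ray(C,c[i],8)
        if st[i,4]>100 and 400<w[0]<720 and -200<w[1]<100:
            q=max(cv2.findContours((l==i).astype(np.uint8),0,2)[0],key=cv2.contourArea);P=np.array([ray(C,x,8)[:2] for x in q[:,0]]).astype(np.float32)
            print(nm,st[i],np.percentile(h[l==i][:,2],[10,50,90]),cv2.minAreaRect(P),cv2.approxPolyDP(q,4,True)[:,0].tolist())
E
```

```text
19.3 [701.47935164 -97.56543292 217.06740839] [-1.19778433  0.06443726 -0.5309273 ] 90.55149298749447
side [330 230  76  82 953] [87. 86. 86.] ((636.4151000976562, -26.761489868164062), (290.9393005371094, 30.5966739654541), 79.71258544921875) [[331, 230], [330, 240], [401, 311], [405, 298]]
side [313 293  68  42 647] [101. 100. 101.] ((521.4517822265625, -77.9532470703125), (130.35733032226562, 86.08047485351562), 81.69705963134766) [[313, 295], [348, 334], [380, 317], [354, 293], [370, 309], [350, 326], [323, 296]]
scene [234 184  61  41 789] [84. 86. 83.] ((523.3599243164062, -71.87159729003906), (133.70205688476562, 87.64762878417969), 81.6211929321289) [[234, 200], [270, 224], [294, 206], [258, 184]]
scene [212 197  88  60 552] [51.5 52.  49. ] ((596.8419799804688, -53.07293701171875), (294.7873229980469, 15.918407440185547), 81.415283203125) [[212, 197], [215, 204], [299, 255]]
side [ 319  228   96   93 2950] [ 86. 129. 144.] ((617.122314453125, -25.831497192382812), (304.2872009277344, 73.92772674560547), 81.39216613769531) [[331, 228], [319, 251], [390, 320], [414, 307]]
side [ 312  278   70   57 2043] [ 96. 106. 193.] ((522.3499755859375, -76.96178436279297), (135.4845428466797, 89.36531066894531), 81.58501434326172) [[343, 278], [312, 296], [350, 334], [381, 315]]
scene [ 234  184   61   42 1342] [ 76.  90. 182.] ((523.475830078125, -71.33023834228516), (133.92393493652344, 88.74812316894531), 81.73883819580078) [[234, 200], [271, 225], [294, 206], [258, 184]]
scene [211 195  93  62 785] [ 47.  66. 124.] ((594.8436889648438, -54.92327880859375), (303.672607421875, 21.559226989746094), 81.53227996826172) [[211, 195], [216, 205], [297, 256], [303, 252]]
scene [ 206  210   87   59 1152] [111. 122. 127.] ((636.3523559570312, -39.050201416015625), (260.7860412597656, 31.960498809814453), 81.38179016113281) [[206, 215], [281, 267], [292, 262], [217, 211]]
```

Both views show a 130 × 86 mm flat rectangle with a bright label patch, centred about 90 mm in front of the guard's top edge. The robot is clear of everything.

>>> {"fn": "carry_out", "kwargs": {"targets": [{"dp": [0,0,0],"yaw": 0},{"dp": [0,0,0],"yaw": 0},{"dp": [0,0,0],"yaw": 0}]}}

```text
clock: 19.77
eef_pos: [696.7, -96.9, 213.4]
tcp_rot: [3.142, -0.001, 3.002]
contact_force: [0.3, 0.7, -0.2]
opening: 1.0
grasp_force: 0.0
```

```bash
python3 -c "
from rig import r
print(r.sign_off())"
```

```text
the job is handed in; nothing more can be done
None
```

I handed the job in at 19.8 s: the cover was tipped up against the guard, toppled back, and by the camera measurements now lies flat, open side down, about 90 mm in front of the guard's top edge; no verdict came back.

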